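# Move the jar rinser's nozzle to the free push-in fitting

## Robot

A 7-joint arm with a two-finger parallel gripper is mounted at the origin on the work surface. World frame = base frame: x ahead of the robot, y to its left, z up, the work surface at z = 0. Lengths are in m, angles in rad, forces in N, time in s.
With the tool pointing down it reaches from about 0.425 to 0.95 m from the base axis. Payload 4.7 kg.
Tool frame: the origin (TCP) lies between the finger pads; the fingertips stand 25 mm ahead of it and the grasp point (between the pads) lies 6 mm ahead of it; z points along the fingers, y is the line along which they close (so a half turn about z gives the same grasp; the last joint's range is limited). The gripper opens to 85 mm and grips with 20 to 120 N. Pads are 22 mm wide; open, the fingers measure 114 mm over their backs; the gripper's body (76 mm by 85 mm) begins 54 mm behind the grasp point. The pads swing forward as they close: fully open they stand 13 mm farther back than shut.
Start: joints at [-1.358, 0.469, -0.049, 1.532, 0.024, 1.141, -0.082], TCP at [0.162, 0.655, 0.224] pointing down, gripper open.
Joint ranges: [-2.59, 2.59], [-0.33, 1.99], [-1.39, 1.29], [0.1, 2.45], [-1.04, 4.18], [0.21, 1.99], [-2.66, 2.66]. Speed limits (rad/s): [2.57, 2.57, 3.14, 3.14, 3.14, 3.14, 3.14].

## Interface

Orientations are given as a 3x3 rotation matrix whose columns are the frame's x, y, z axes.
In Python, from rig import * gives the robot as it stands. Calls block until the motion is done:
- movep(position, orientation): joint-space move of the TCP to a pose.
- move_l(position, attitude=None, feed=0.15, until_force=None): straight line of the TCP; attitude=None keeps the orientation; feed is the mean speed in m/s. With until_force (N) it stops when the force on the tool has changed by that much, and returns True; else False.
- move_joints(angles): joint-space move.
- command_gripper(opening, newtons=None): finger opening in m; newtons is the grip in N (None keeps the last); returns when the fingers have stopped.
- sleep(seconds).
- inverse_kinematics(position, orientation): joint angles nearest the present ones, or None.
- sense(): the state.
- camera(name): name is "side" or "top"; returns (picture, depth): 384x512x3 uint8, red, green, blue; 384x512 float32, m along the optical axis (not along the pixel's ray), 0 where there is no reading.
- camera_params(name): a dict with "K" (3x3 intrinsics, pixels), "dist" ([k1, k2, p1, p2, k3] as OpenCV has them; the pictures are not rectified), "position" and "rotation" of the camera in the world. Camera axes: x right, y down, z forward; pixel columns grow to the right and rows downward; lengths in m; the calibration is good to about 2 mm. A picture is of the moment at which its call begins. camera_params takes no time and is no camera call.
A pose or a line that the arm cannot do raises Unreachable and nothing moves.
- finish_job(): hands the job in; it is judged then, once.
The state is a dict: "time_s": time; "joint_pos": joint angles; "qd": joint speeds; "joint_efforts": joint torques, N m; "position": TCP position; "tcp_rot": TCP orientation; "wrist_force": force on the tool from outside, world axes, zero at the start; "ft_torque": the same for the moment, N m; "finger_gap": finger opening in m; "gripper_force": force on a finger pad.
Only numpy, scipy, OpenCV 4.12 (cv2) and the standard library are available. Lean on these libraries where they do the work, as an engineer would, in place of code of your own. Each camera call takes 0.05 s, during which the arm holds its last target. There are 200 camera calls.

## Task

On the air-rinse station, move the nozzle tube from its push-in fitting to the empty one: push the release collar in so that the fitting lets the nozzle go, draw it out, and push it into the empty fitting past the grip until it bottoms and stays locked by itself. Never yank it out against the grip or ram it home - stop pushing as soon as it bottoms - and leave the jars and other things where they stand.

Things in the scene. Friction and masses are not known exactly. Their poses are not given: they have to be found in the camera images.
- station: Jar air-rinse station, fixed: aluminium bar 50 x 330 mm, top 62 mm above the table, in a steel drip tray 190 x 420 mm (rim 14 mm); regulator (93 mm high) on the bar's +y end, small lever valve (77 mm) on the -y end. Three upright push-in fittings in a row on the bar, 75 mm apart, order varies. Origin: table level under the bar's middle; y along the bar, z up.
- fit_a: Push-in fitting that holds the nozzle at the start. Origin: on its axis at the bar's top, z up. Hexagon foot 37 mm wide, 14 mm high, brass lock nut, 29 mm steel sleeve up to 32 mm, black release collar on top (see collar_a). Grip jaws inside hold the nozzle: locked, it cannot be pulled out. When they let go, a sprung valve (3 to 5 N) lifts it 7 mm; it then stands loose, ready to lift out.
- collar_a (a joint): How far fit_a's release collar is pushed down, 0 to 0.004 m. Black ring, 34 mm outside, flange 4 mm thick, its flat top 40 mm above fit_a's origin at rest; the nozzle stands in its mouth, which narrows from 24 to 18 mm. Sprung up: 6 N starts it, 10 N has it fully down; the grip lets go from about 2.7 mm.
- fit_b: The empty push-in fitting, same make as fit_a, origin likewise. But its sleeve, with collar, grip, valve and stop, was set in the lock nut by hand, up to 4.5 mm higher or lower: not measured, feel for it. At mean height: collar top 40 mm above the origin, grip meets the nozzle's foot at 22 to 24 mm, snaps into its groove when the foot is at 12, hard stop at 11 mm.
- collar_b (a joint): How far fit_b's release collar (as collar_a) is down, 0 to 0.004 m. Pushing the nozzle in takes up to about 16 N; the collar dips 2.7 mm as the foot spreads the grip and springs back to 0 when it snaps into the groove, where the force falls. 1 mm farther, at the hard stop, force climbs steeply. Let go too early, or with the collar held down, the nozzle is not locked and the valve lifts it.
- fit_c: The third fitting, closed by a grey blanking plug with a round head (24 mm wide, its top 54 mm above the origin). Origin as fit_a. Leave alone.
- nozzle_mid (a point): Middle of the nozzle, on its axis, z up: straight rigid steel tube, 16 mm thick, 64 mm long, about 60 g. Its foot (32 mm below) tapers to 8 mm over 6 mm; locking groove 8 to 16 mm above the foot. Locked in fit_a the foot is 12 mm above that origin and it stands 36 mm out of the collar. Carry it by the upper half, fingertips 33 mm or more above the foot, or they press the new collar.
- jar_1_mid (a point): Black plastic jar, 54 mm diameter, 64 mm high, standing in the drip tray; point half-way up. Leave alone.
- jar_2_mid (a point): Second such jar in the drip tray.
- jar_3_mid (a point): Third such jar in the drip tray.
- lid_1_mid (a point): Black jar lid, 46 mm diameter, 15 mm high, open side up, in the drip tray; point half-way up. Leave alone.
- cup_mid (a point): White paper cup, 80 mm diameter at the rim, 105 mm high, beside the station; point half-way up. Leave alone.
- snips_mid (a point): Spring-loaded snips with blue handles, 160 mm long, lying beside the station; point in the middle. Leave alone.
- jar_4_mid (a point): Closed black jar, 54 mm diameter, 69 mm high, beside the station; point half-way up. Leave alone.

How it is judged:
On the way, in this order (a step that is already met when the one before it is completed fails the run):
1. the collar has been pushed in and the old fitting has let the nozzle go (it has risen at least 4 mm) (z of nozzle_mid in the frame of fit_a above 0.048 m and horizontal distance between nozzle_mid and fit_a below 0.006 m), for 0.1 s.
2. the nozzle has been drawn clear of the old fitting (z of nozzle_mid in the frame of fit_a above 0.075 m), for 0.1 s.
At the end, for the whole second after the job is handed in: The nozzle is locked in the fitting that was empty and stays by itself, let go and at rest: upright within 0.1 rad, within 4 mm of the fitting's axis, its middle 36 to 49.2 mm above the fitting's origin and the fitting's collar sprung back up (less than 0.8 mm down) (horizontal distance between nozzle_mid and fit_b below 0.004 m and z of nozzle_mid in the frame of fit_b between 0.036 and 0.0492 m and value of joint collar_b below 0.0008 m and angle between nozzle_mid's own z axis and vertical below 0.1 rad and linear speed of nozzle below 0.01 m/s); the robot touches nothing.
It fails at once if a fitting loaded with more than 36 N: rammed, or pulled at against the grip (contact force between any of fit_a, fit_b, fit_c and anything else above 36 N).
It fails at once if a jar, the lid, the cup or the snips pushed more than 15 mm away from its place (distance of any of jar_1_mid, jar_2_mid, jar_3_mid, lid_1_mid, cup_mid, snips_mid, jar_4_mid from where it was at the start of the episode above 0.015 m).
It also fails if it takes over 54 s, if anything falls off the work surface, if the arm or the gripper's body presses on something with over 40 N, if the wrist force passes 120 N, or if a joint passes its speed limit or range.

## Working session

There is one attempt and no reset: what is moved stays moved. The work goes in short steps, each a Python script; the robot and the scene stay as the last script left them, time stands still between calls to the robot, and variables do not carry over. Pictures are saved under pics/ and viewed, at most 10 in all, crops included, and the job is handed in when it is done.

```bash
mkdir -p pics; python3 - <<'E'
from rig import *
import cv2,numpy as np
for n in("top","side"):
    p,d=camera(n); cv2.imwrite(f"pics/{n}0.png",cv2.resize(p[:,:,::-1],(800,600),interpolation=cv2.INTER_CUBIC)); np.savez(f"{n}0.npz",p=p,d=d)
    c=camera_params(n); print(n,c)
s=sense(); print(s)
E
```

```text
top {'K': array([[444.94759387,   0.        , 257.20853196],
       [  0.        , 444.94759387, 192.77983372],
       [  0.        ,   0.        ,   1.        ]]), 'dist': array([-0.00852032,  0.        ,  0.        ,  0.        ,  0.        ]), 'position': array([0.34039985, 0.03648001, 1.19782218]), 'rotation': array([[-0.00197717, -0.98098079,  0.19409475],
       [-0.99968098, -0.00294833, -0.02508464],
       [ 0.0251798 , -0.19408243, -0.98066202]])}
side {'K': array([[374.61521462,   0.        , 249.58822   ],
       [  0.        , 374.61521462, 191.159769  ],
       [  0.        ,   0.        ,   1.        ]]), 'dist': array([-0.11993877,  0.        ,  0.        ,  0.        ,  0.        ]), 'position': array([0.40571332, 0.77355024, 0.61326121]), 'rotation': array([[-9.80659785e-01, -1.08804577e-01,  1.62689735e-01],
       [-1.95720166e-01,  5.45366906e-01, -8.15026720e-01],
       [-4.69602133e-05, -8.31105590e-01, -5.56114643e-01]])}
{'time_s': 0.1, 'joint_pos': array([-1.35788753,  0.46937471, -0.04861261,  1.53356149,  0.02411737,
        1.14100138, -0.08226644]), 'qd': array([ 0.00142887, -0.00249923,  0.00054447, -0.00153412,  0.000454  ,
       -0.00028238, -0.00047817]), 'joint_efforts': array([ 1.09177624e-04, -5.11516821e+01, -4.71224310e-02, -2.38391751e+01,
        1.08173359e-02,  4.34231915e-03,  3.27280236e-05]), 'position': array([0.16148847, 0.65484905, 0.22256254]), 'tcp_rot': array([[-9.70926866e-01,  2.39376054e-01, -3.54135664e-04],
       [ 2.39376306e-01,  9.70925341e-01, -1.72258235e-03],
       [-6.85056750e-05, -1.75727317e-03, -9.99998454e-01]]), 'wrist_force': array([ 0.44286869,  0.705942  , -0.25914801]), 'ft_torque': array([ 0.00236183, -0.03401929, -0.00567029]), 'gripper_force': 0.0, 'finger_gap': 0.0855107828718306}
```

View pics/top0.png

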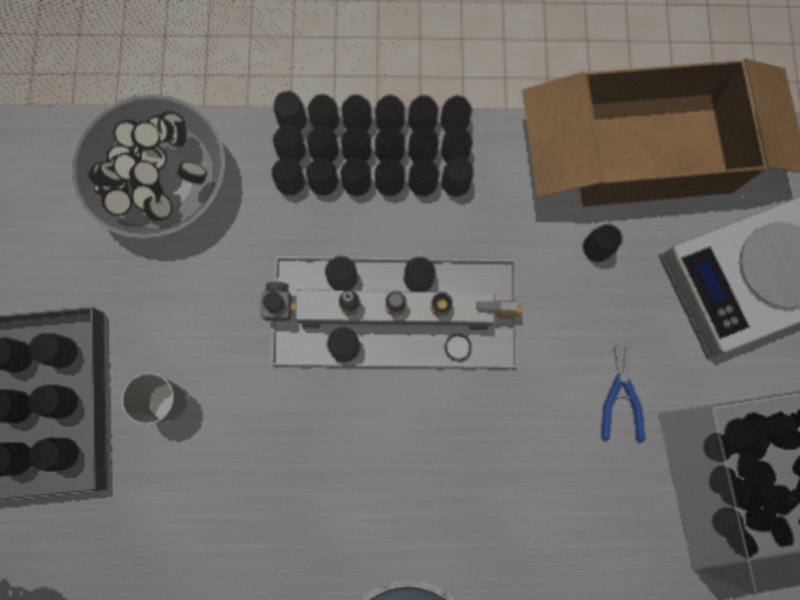

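View pics/side0.png

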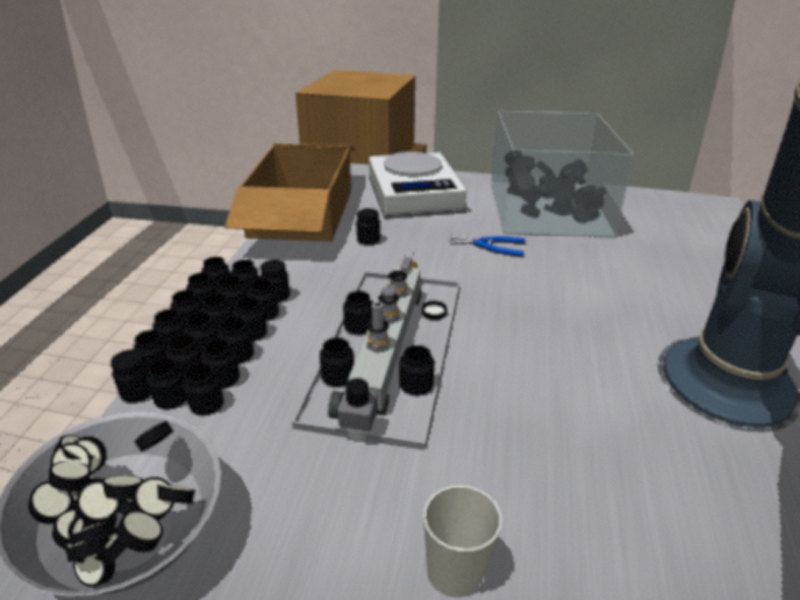

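The top view shows, on the 800x600 scale, the nozzle in fit_a at (348,300), the plug in fit_c at (396,302) and the empty fit_b at (442,303). The jars sit at (341,273), (420,273) and (344,345), and the lid at (458,347). The side view agrees with this order. Next I'll view enlarged crops.

```bash
python3 - <<'E'
import cv2,numpy as np
t=np.load("top0.npz")["p"]; s=np.load("side0.npz")["p"]
a=cv2.resize(t[172:212,205:305],(800,320),interpolation=cv2.INTER_CUBIC)   # x8, origin (205,172)
b=cv2.resize(s[160:225,230:280],(400,520),interpolation=cv2.INTER_CUBIC)  # x8, origin (230,160)
im=np.zeros((600,800,3),np.uint8)
im[:320]=a
cv2.imwrite("pics/c1.png",a[:,:,::-1]);cv2.imwrite("pics/c2.png",b[:,:,::-1])
E
```

```text
(no output)
```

View pics/c1.png

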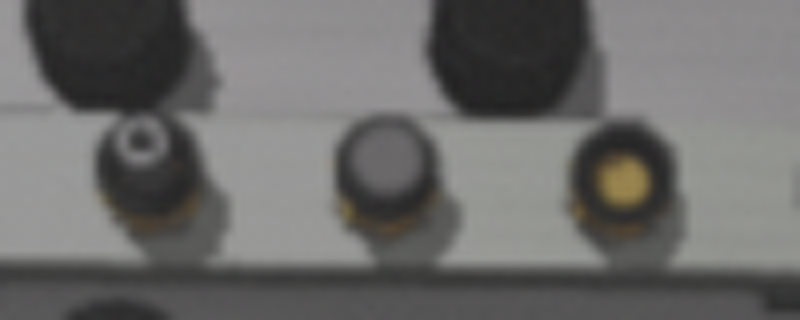

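View pics/c2.png

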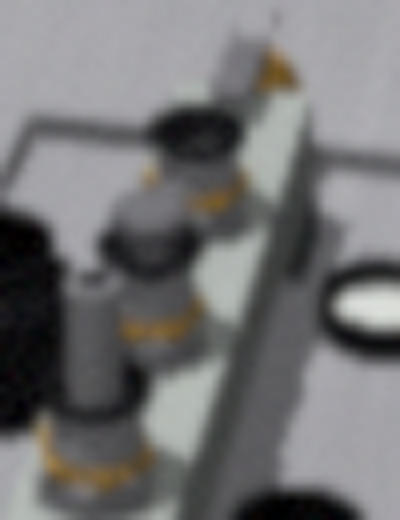

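The top crop (x8, origin 205,172) shows the nozzle top at (141,139), the plug head at (388,160), the A collar at about (150,165) and the B collar at (623,171). The side crop (x8, origin 230,160) shows the nozzle top at (92,277) and the B collar at (197,130).

```bash
cat > h.py <<'E'
from rig import *
import cv2,numpy as np
def ray(cam,uv,z):
    c=camera_params(cam)
    q=cv2.undistortPoints(np.array([[uv]],float),c["K"],c["dist"])[0,0]
    d=c["rotation"]@np.array([q[0],q[1],1]); p=c["position"]
    return p+d*(z-p[2])/d[2]
def crop(cam,u,v,z): 
    o=(205,172) if cam=="top" else (230,160)
    return ray(cam,((u+.5)/8-.5+o[0],(v+.5)/8-.5+o[1]),z)
E
python3 - <<'E'
from h import *
for n,c,u,v,z in [("nozzle","top",141,139,.138),("collA","top",150,165,.102),("plug","top",388,160,.116),("collB","top",623,171,.102),("nozzle","side",92,277,.138),("collB","side",197,130,.102)]:
    print(n,c,crop(c,u,v,z).round(4))
d=np.load("top0.npz")["d"]; p=camera_params("top")
# depth-based z for bar side edge direction: bar points near top height
v,u=np.mgrid[170:215,150:345]; 
q=cv2.undistortPoints(np.stack([u,v],-1).reshape(-1,1,2).astype(float),p["K"],p["dist"])[:,0]
w=np.c_[q,np.ones(len(q))]*d[170:215,150:345].reshape(-1,1)
w=w@p["rotation"].T+p["position"]
m=(abs(w[:,2]-.062)<.006)
b=w[m]; r=cv2.minAreaRect(b[:,:2].astype(np.float32)); print(m.sum(),r, np.median(b[:,2]))
for n,y in (("A",0),("C",0),("B",0)):pass
h=w[w[:,2]>.092]
k=cv2.kmeans(h[:,1:2].astype(np.float32),3,None,(3,50,1e-4),5,cv2.KMEANS_PP_CENTERS)
for i in range(3):
    g=h[k[1][:,0]==i]; print(len(g),g.mean(0).round(4),g.max(0).round(4),g.min(0).round(4), np.median(g[:,2]))
E
```

```text
nozzle top [0.5594 0.0944 0.138 ]
collA top [0.5585 0.0935 0.102 ]
plug top [0.5576 0.0191 0.116 ]
collB top [ 0.5571 -0.055   0.102 ]
nozzle side [0.5612 0.0928 0.138 ]
collB side [ 0.5576 -0.0489  0.102 ]
2296 ((0.5682241320610046, 0.0327957421541214), (0.1172516793012619, 0.4160454273223877), 1.1912070512771606) 0.06271009950443951
266 [ 0.5388 -0.009   0.1991] [0.5752 0.0365 1.1978] [ 0.3404 -0.0721  0.0924] 0.10219368881279778
92 [0.5602 0.2166 0.0941] [0.5761 0.2307 0.0981] [0.5448 0.2025 0.092 ] 0.09378006466433553
141 [0.5568 0.0932 0.1128] [0.5746 0.1094 0.1422] [0.5435 0.0767 0.0943] 0.10361105111732383
```

```bash
cat >> h.py <<'E'
th=0.018
A=np.array([.5597,.0937]); bar=np.array([th,1.0])/np.hypot(th,1)
def R(s): 
    y=s*np.array([bar[1],-bar[0],0]); z=np.array([0,0,-1.]); return np.c_[np.cross(y,z),y,z]
def st(t=""):
    s=sense(); print(t,round(s["time_s"],2),s["position"].round(4),"F",s["wrist_force"].round(2),"gap",round(s["finger_gap"],4),"g",round(s["gripper_force"],1)); return s
E
python3 - <<'E'
from h import *
for s in(1,-1):
    print(s,inverse_kinematics([*A,.2],R(s)),inverse_kinematics([*(A-.15*bar),.16],R(s)))
ik=[(abs(inverse_kinematics([*A,.2],R(s))[6]),s) for s in(1,-1)]; s=min(ik)[1]; print("s",s)
open("sgn","w").write(str(s))
movep([*A,.2],R(s)); command_gripper(.024,20); st("hover")
print(move_l([*A,.14],feed=.06,until_force=4)); st()
p,d=camera("side"); cv2.imwrite("pics/s1.png",cv2.resize(p[130:230,200:330][:,:,::-1],(780,600),interpolation=cv2.INTER_CUBIC))
E
```

```text
1 [-0.67254415  0.34362853  0.55211685  1.84630226 -0.21025673  1.00964703
 -0.05186834] [-0.56630222  0.42838014  0.77840489  1.91287432 -0.36744908  0.94742633
  0.36789922]
-1 [ 0.58900414  0.58678085 -1.17335796  1.77705343  0.58476537  1.18066957
  2.36208684] [-0.76737161  0.56776692  1.11686334  1.92149518 -0.59714361  1.03432678
 -2.54631653]
s 1
hover 3.16 [0.5597 0.0937 0.2   ] F [-0.71  0.03 -1.07] gap 0.0241 g 0.0
False
 4.31 [0.5601 0.0938 0.1404] F [-0.88  0.17 -0.26] gap 0.0238 g 0.0
```

View pics/s1.png

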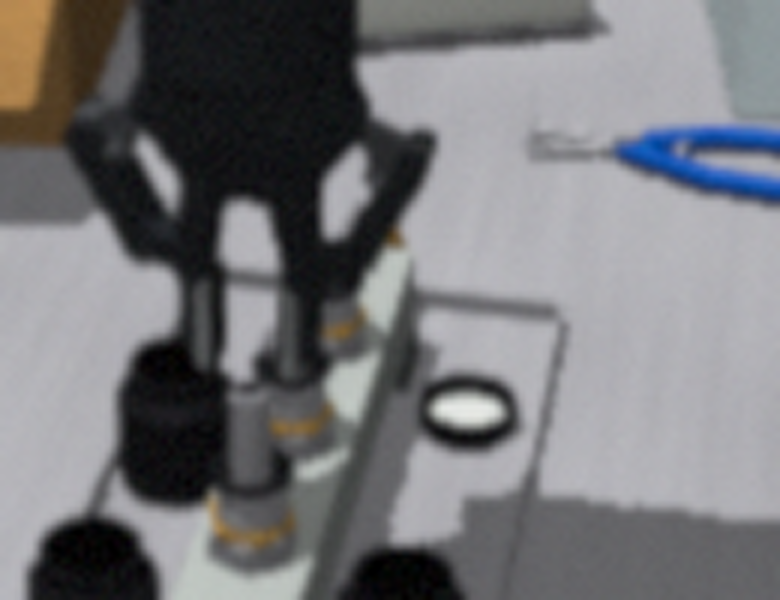

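The side view (x6, origin 200,130) shows the fingertips at about (205,365) and (295,370), above the nozzle top at (250,388). I'll check that against a projection.

```bash
python3 - <<'E'
from h import *
c=camera_params("side")
def pr(p):
    Rm=c["rotation"].T; q,_=cv2.projectPoints(np.array([p],float),cv2.Rodrigues(Rm)[0],-Rm@c["position"],c["K"],c["dist"]); q=q[0,0]
    return ((q-[200,130]+.5)*6).round(0)
s=sense(); x,y,z=s["position"]
print(s["tcp_rot"].round(3))
print("noz top",pr([.5597,.0937,.138]),"noz at collar",pr([.5597,.0937,.102]),"B collar",pr([.557,-.0555,.102]),"plug",pr([.5583,.019,.116]))
for dx in(-.017,.017): print("tip",[ (zz,pr([x+dx,y,zz])) for zz in(.115,.125,.135,.145)])
p,d=camera("side"); np.savez("s1.npz",p=p,d=d)
Rm=c["rotation"]
for u,v in [(205,350),(295,350),(250,420),(200,300),(300,300)]:
    uu,vv=u/6-.5+200,v/6-.5+130
    q=cv2.undistortPoints(np.array([[[uu,vv]]]),c["K"],c["dist"])[0,0]; dd=d[int(round(vv)),int(round(uu))]
    print((u,v),(c["position"]+Rm@np.array([q[0],q[1],1])*dd).round(4))
cv2.imwrite("pics/s2.png",cv2.resize(p[130:230,200:330][:,:,::-1],(780,600),interpolation=cv2.INTER_CUBIC))
E
```

```text
[[ 0.018  1.     0.001]
 [ 1.    -0.018  0.   ]
 [ 0.     0.001 -1.   ]]
noz top [253. 390.] noz at collar [254. 467.] B collar [332. 270.] plug [296. 334.]
tip [(0.115, array([296., 445.])), (0.125, array([296., 423.])), (0.135, array([296., 401.])), (0.145, array([296., 379.]))]
tip [(0.115, array([209., 435.])), (0.125, array([209., 413.])), (0.135, array([208., 391.])), (0.145, array([207., 369.]))]
(205, 350) [0.5754 0.1027 0.1597]
(295, 350) [0.5422 0.1003 0.1624]
(250, 420) [0.5595 0.1002 0.1287]
(200, 300) [0.5766 0.1035 0.1817]
(300, 300) [0.5404 0.0995 0.1837]
```

```bash
python3 - <<'E'
from h import *
st()
t=np.load("s1.npz"); p,d=t["p"],t["d"]
a=cv2.resize(p[160:215,220:265][:,:,::-1],(540,600)[::1],interpolation=cv2.INTER_NEAREST)
a=cv2.convertScaleAbs(a,alpha=1.8,beta=20)
cv2.imwrite("pics/s2.png",a)
c=camera_params("side")
for col in (232,234,236,247,249,251):
    r=[]
    for row in range(176,212,2):
        q=cv2.undistortPoints(np.array([[[col,row]]],float),c["K"],c["dist"])[0,0]; w=c["position"]+c["rotation"]@np.array([q[0],q[1],1])*d[row,col]; r.append(f"{row}:{w[1]*1000:.0f}/{w[2]*1000:.0f}")
    print(col,*r)
E
```

```text
4.41 [0.56   0.0938 0.1405] F [ 0.74  0.03 -0.23] gap 0.0241 g 0.0
232 176:106/192 178:101/184 180:103/180 182:102/174 184:104/170 186:98/161 188:99/156 190:-24/67 192:-15/66 194:-4/68 196:-7/60 198:-4/55 200:-1/51 202:1/46 204:2/40 206:-2/31 208:-2/24 210:-1/18
234 176:100/189 178:105/187 180:106/182 182:103/175 184:102/169 186:105/166 188:103/159 190:104/155 192:-15/67 194:-9/65 196:-10/58 198:-6/55 200:-4/49 202:-2/45 204:-6/35 206:-4/30 208:97/100 210:-1/19
236 176:95/186 178:93/179 180:93/174 182:774/613 184:95/165 186:95/160 188:95/155 190:95/149 192:-19/65 194:-17/60 196:-18/53 198:-8/54 200:-6/48 202:-7/41 204:-5/36 206:92/103 208:100/103 210:109/104
247 176:106/196 178:104/189 180:104/185 182:105/180 184:102/173 186:105/170 188:101/162 190:104/159 192:104/154 194:38/102 196:33/93 198:32/86 200:35/83 202:37/78 204:37/72 206:84/101 208:93/102 210:101/102
249 176:105/196 178:107/192 180:102/184 182:99/177 184:97/170 186:99/167 188:100/162 190:101/157 192:102/153 194:37/102 196:32/93 198:32/87 200:36/84 202:33/75 204:36/71 206:40/68 208:40/62 210:45/60
251 176:107/197 178:107/192 180:100/183 182:101/178 184:100/173 186:101/168 188:102/164 190:97/155 192:13/93 194:35/102 196:29/92 198:28/85 200:32/81 202:34/77 204:33/70 206:32/63 208:40/63 210:50/65
```

View pics/s2.png

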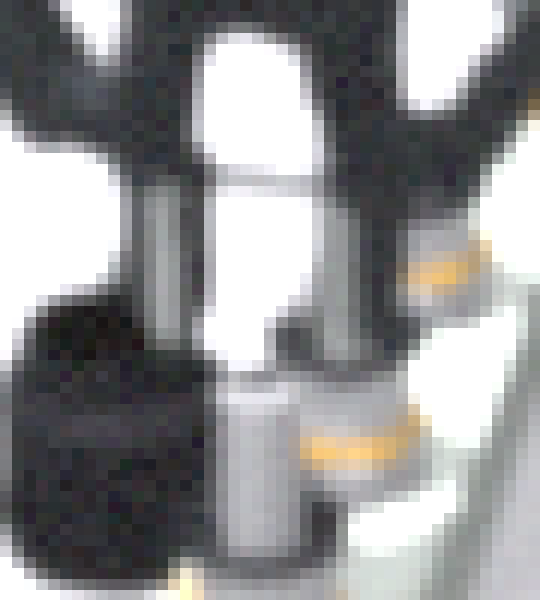

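The image and depth both put the fingertips at z≈0.150, straddling the nozzle with x well centred, while the TCP reads 0.140. So the tips sit higher than the nominal 25 mm ahead of the TCP would give. I'll descend under force guard and let contact decide.

```bash
python3 - <<'E'
from h import *
p=sense()["position"]
print(move_l([*A,.108],feed=.03,until_force=3)); s=st()
if s["position"][2]<.11:
    print(move_l([*A,.075],feed=.012,until_force=3)); s=st("contact")
p,d=camera("side"); np.savez("s3.npz",p=p,d=d)
cv2.imwrite("pics/s3.png",cv2.convertScaleAbs(cv2.resize(p[150:225,210:280][:,:,::-1],(560,600),interpolation=cv2.INTER_CUBIC),alpha=1.6,beta=10))
E
```

```text
False
 5.62 [0.5599 0.0937 0.1082] F [ 0.24 -0.05 -0.54] gap 0.0242 g 0.0
True
contact 6.98 [0.5597 0.0937 0.094 ] F [-0.63  0.52  4.49] gap 0.0242 g 2.1
```

View pics/s3.png

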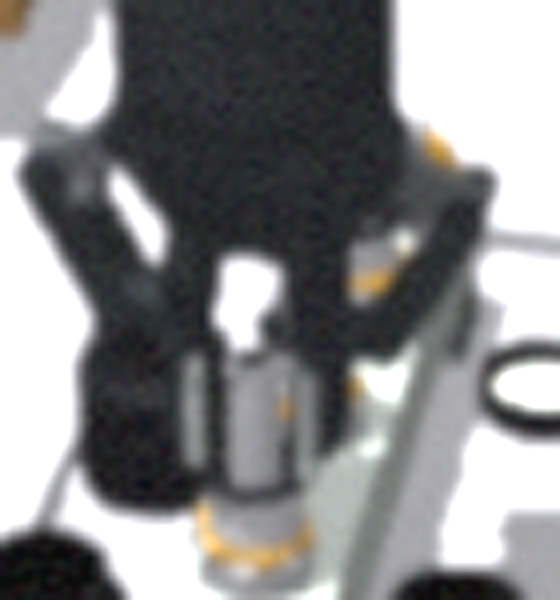

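The fingertips now straddle the nozzle and rest on the collar, at crop (195,470) and (305,480). So the tip sits at TCP z + 8 mm. Now I'll press.

```bash
python3 - <<'E'
from h import *
print(move_l([*A,.0885],feed=.006,until_force=5.5)); st("pressed"); sleep(.3); st()
p,d=camera("side"); np.savez("s4.npz",p=p,d=d)
from numpy import load
o=load("s3.npz")["p"]
f=lambda q:cv2.convertScaleAbs(cv2.resize(q[180:222,225:260][:,:,::-1],(400,480),interpolation=cv2.INTER_CUBIC),alpha=1.6,beta=10)
cv2.imwrite("pics/s4.png",np.hstack([f(o),f(p)]))
E
```

```text
True
pressed 7.71 [0.5598 0.0937 0.0907] F [-1.18  0.03  8.76] gap 0.0239 g 4.6
 8.01 [0.5598 0.0937 0.091 ] F [-1.55  0.13  9.91] gap 0.0241 g 4.4
```

View pics/s4.png

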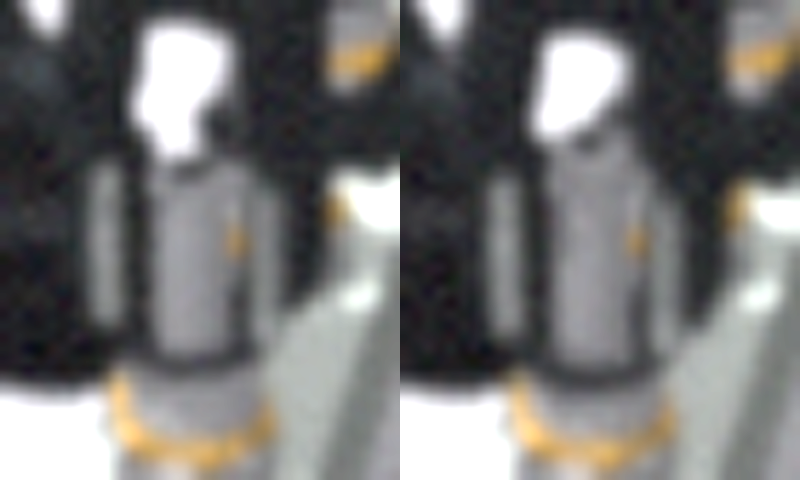

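The nozzle has risen: its top moved from row 170 to about 140, roughly 7 mm. It also sits about 1.5 mm to the -x side of the gap centre, so I'll shift to match. Then grip the upper half and draw it out.

```bash
python3 - <<'E'
from h import *
move_l([.5587,.0937,.111],feed=.05); st("up")
command_gripper(.010,50); st("grip")
x,y,z=sense()["position"]
hit=move_l([x,y,z+.012],feed=.03,until_force=8); st(f"lift {hit}")
if not hit:
    move_l([x,y,z+.050],feed=.08); sleep(.15); st("clear")
    b=np.array([.5587-.0018,.0937-.150])
    move_l([*b,z+.050],feed=.12); st("over B")
    p,d=camera("side"); np.savez("s5.npz",p=p,d=d)
    cv2.imwrite("pics/s5.png",cv2.convertScaleAbs(cv2.resize(p[120:205,215:295][:,:,::-1],(564,600),interpolation=cv2.INTER_CUBIC),alpha=1.6,beta=10))
E
```

```text
up 8.62 [0.5585 0.0938 0.1109] F [-0.6   0.07 -0.54] gap 0.0238 g 0.0
grip 8.87 [0.5594 0.0937 0.111 ] F [1.46 0.15 0.01] gap 0.0145 g 48.6
lift False 9.42 [0.559  0.0937 0.1231] F [0.15 0.47 0.24] gap 0.014 g 49.8
clear 10.19 [0.5589 0.0936 0.1605] F [-0.11 -0.15 -0.41] gap 0.0146 g 49.7
over B 11.59 [ 0.557  -0.0553  0.1609] F [ 1.17  0.58 -0.62] gap 0.0142 g 49.7
```

View pics/s5.png

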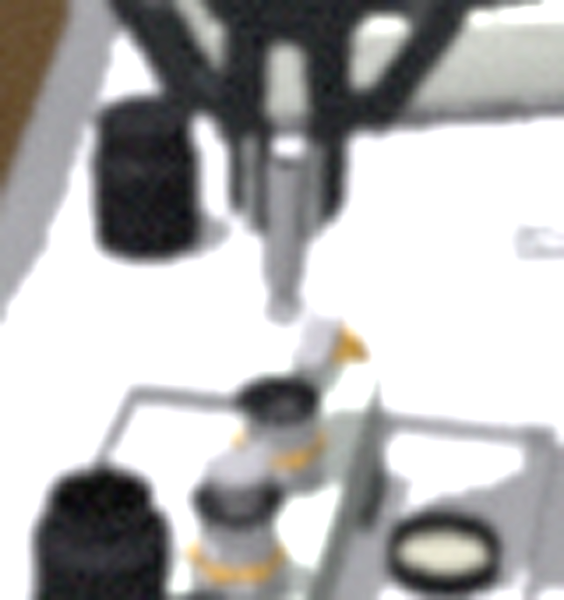

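The nozzle hangs upright in the grip, with its foot at crop (284,312). The B collar's centre is at (280,400). I'll compare the two with the same camera.

```bash
python3 - <<'E'
from h import *
k=600/85
f=lambda u,v,z: ray("side",(u/k-.5+215,v/k-.5+120),z)
print("noz top",f(288,150,.195),"foot",f(284,312,.131),"collar",f(279,400,.102),f(279,400,.1065))
p,d=camera("top"); np.savez("t5.npz",p=p,d=d)
E
```

```text
noz top [ 0.55866771 -0.06627411  0.195     ] foot [ 0.55881332 -0.06183681  0.131     ] collar [ 0.55769807 -0.0470341   0.102     ] [ 0.55636033 -0.03981151  0.1065    ]
```

```bash
cat > push.py <<'E'
from h import *
b=[.5569,-.0563]
hit=move_l([*b,.126],feed=.06,until_force=4); s=st(f"pre {hit}")
if not hit:
    z=.126; Fm=0; log=[]; dropped=False
    while z>.091:
        z-=.0006
        F=sense()["wrist_force"][2]
        hit=move_l([*b,z],feed=.01,until_force=max(3,23-F))
        s=sense(); F=s["wrist_force"][2]; log.append((round(s["position"][2]*1e3,1),round(F,1)))
        Fm=max(Fm,F)
        if Fm>8 and F<Fm-4 and not dropped: dropped=True; zd=s["position"][2]; Fd=F
        if dropped: Fd=min(Fd,F)
        if hit or F>22 or (dropped and F>Fd+6): break
    print(log); st(f"end hit={hit} dropped={dropped} Fm={Fm:.1f}")
E
python3 push.py
```

```text
pre False 12.43 [ 0.557  -0.0565  0.126 ] F [ 0.38 -0.23 -1.75] gap 0.0143 g 49.7
[(np.float64(125.7), np.float64(-0.5)), (np.float64(124.9), np.float64(-0.7)), (np.float64(124.2), np.float64(-0.4)), (np.float64(123.5), np.float64(-0.5)), (np.float64(122.9), np.float64(-0.3)), (np.float64(122.4), np.float64(-0.9)), (np.float64(121.8), np.float64(-0.9)), (np.float64(121.1), np.float64(-0.9)), (np.float64(120.5), np.float64(-0.4)), (np.float64(120.0), np.float64(-0.6)), (np.float64(119.4), np.float64(0.1)), (np.float64(118.8), np.float64(-0.5)), (np.float64(118.2), np.float64(0.0)), (np.float64(117.6), np.float64(-0.4)), (np.float64(116.9), np.float64(-0.9)), (np.float64(116.4), np.float64(-0.8)), (np.float64(115.7), np.float64(-0.1)), (np.float64(115.2), np.float64(-0.2)), (np.float64(114.6), np.float64(-0.7)), (np.float64(113.9), np.float64(-1.1)), (np.float64(113.3), np.float64(-1.3)), (np.float64(112.8), np.float64(-0.6)), (np.float64(112.2), np.float64(-0.9)), (np.float64(111.6), np.float64(-0.4)), (np.float64(111.1), np.float64(-0.4)), (np.float64(110.6), np.float64(1.3)), (np.fl
[... 196 characters left out ...]
107.2), np.float64(6.8)), (np.float64(106.9), np.float64(8.0)), (np.float64(106.4), np.float64(7.9)), (np.float64(106.0), np.float64(8.8)), (np.float64(105.4), np.float64(9.5)), (np.float64(104.8), np.float64(10.3)), (np.float64(104.3), np.float64(9.8)), (np.float64(103.4), np.float64(7.4)), (np.float64(102.8), np.float64(8.0)), (np.float64(102.2), np.float64(7.7)), (np.float64(101.5), np.float64(7.5)), (np.float64(100.2), np.float64(4.2)), (np.float64(99.7), np.float64(4.7)), (np.float64(99.2), np.float64(5.7)), (np.float64(99.1), np.float64(8.7)), (np.float64(99.1), np.float64(12.9))]
end hit=False dropped=True Fm=12.9 24.18 [ 0.5574 -0.0564  0.0991] F [ 0.48 -0.9  12.93] gap 0.0145 g 51.0
```

Force fell at 100.2 mm and climbed steeply at 99.1 mm, so it snapped in and bottomed. I'll relieve the push, tug gently, and let go.

```bash
python3 - <<'E'
from h import *
b=[.5569,-.0563]
move_l([*b,.0993],feed=.01); st("relax")
hit=move_l([*b,.1025],feed=.008,until_force=7); st(f"tug {hit}")
move_l([*b,.0997],feed=.01); st("back")
command_gripper(.035); st("open")
move_l([*b,.20],feed=.1,until_force=6); st()
p,d=camera("side"); np.savez("s6.npz",p=p,d=d)
f=cv2.convertScaleAbs(cv2.resize(p[145:215,215:285][:,:,::-1],(600,600),interpolation=cv2.INTER_CUBIC),alpha=1.6,beta=10)
cv2.imwrite("pics/s6.png",f)
E
```

```text
relax 24.48 [ 0.5571 -0.0563  0.0995] F [1.92 0.82 5.89] gap 0.0141 g 50.7
tug True 24.77 [ 0.5573 -0.0563  0.1003] F [-0.16 -0.08  1.51] gap 0.0146 g 49.9
back 25.19 [ 0.5572 -0.0563  0.1   ] F [ 1.08 -0.08  4.59] gap 0.0143 g 50.2
open 25.52 [ 0.5562 -0.0562  0.0991] F [-0.26 -0.45 -0.07] gap 0.035 g 0.0
 26.68 [ 0.5564 -0.0562  0.1993] F [-0.89 -0.66  0.22] gap 0.035 g 0.0
```

View pics/s6.png

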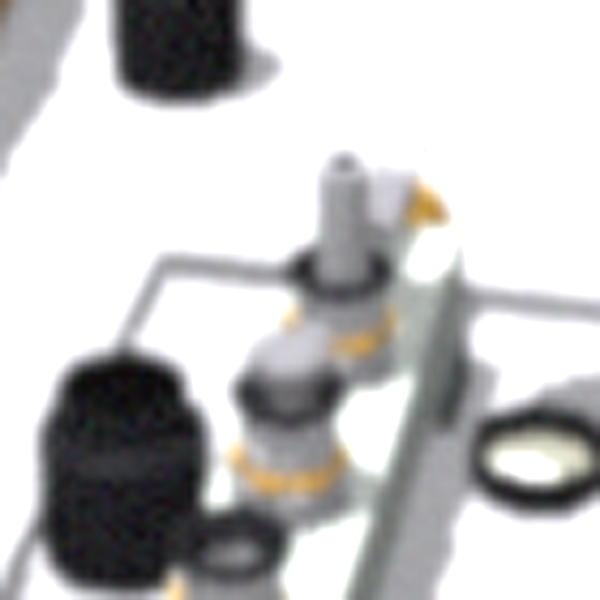

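The nozzle stands upright in fit_b, top at crop (344,162). I'll check its height numerically to confirm it's locked, not lifted 7 mm.

```bash
python3 - <<'E'
from h import *
c=camera_params("side"); Rm=c["rotation"].T
def pr(p): return cv2.projectPoints(np.array([p],float),cv2.Rodrigues(Rm)[0],-Rm@c["position"],c["K"],c["dist"])[0][0,0]
k=600/70
P=lambda p:((pr(p)-[215,145]+.5)*k).round(0)
for z in(.134,.138,.141,.145): print(z,P([.5565,-.0563,z]))
for z in(.0975,.102): print("collar",z,P([.5565,-.0563,z]))
# same check on A at start (crop x8, origin 230,160): seen nozzle top (92,277)
print("A start",((pr([.5587,.0937,.138])-[230,160]+.5)*8).round(0))
# depth-based heights: near-topmost nozzle pixels before (A) and now (B)
def w(d,u,v):
    q=cv2.undistortPoints(np.array([[[u,v]]],float),c["K"],c["dist"])[0,0]; return (c["position"]+c["rotation"]@np.array([q[0],q[1],1])*d[v,u]).round(4)
d=np.load("s6.npz")["d"]; u=int(344/k-.5+215+.5)
for v in range(162,181): print(v,w(d,u,v),end=" ")
print(); d=np.load("side0.npz")["d"]
for v in range(192,212): print(v,w(d,241,v),end=" ")
E
```

```text
0.134 [349. 166.]
0.138 [349. 154.]
0.141 [349. 145.]
0.145 [349. 134.]
collar 0.0975 [348. 269.]
collar 0.102 [348. 256.]
A start [100. 280.]
162 [ 0.6019 -0.3018 -0.0009] 163 [ 0.5576 -0.0588  0.1349] 164 [ 0.5566 -0.0535  0.135 ] 165 [ 0.5559 -0.05    0.1341] 166 [ 0.5555 -0.0478  0.1324] 167 [ 0.5555 -0.0481  0.1293] 168 [ 0.5553 -0.0472  0.1268] 169 [ 0.5558 -0.05    0.1222] 170 [ 0.5557 -0.0495  0.1195] 171 [ 0.5552 -0.0466  0.1182] 172 [ 0.5554 -0.0478  0.1145] 173 [ 0.5551 -0.0467  0.1122] 174 [ 0.5551 -0.0467  0.1091] 175 [ 0.5552 -0.0476  0.1055] 176 [ 0.5548 -0.0453  0.1039] 177 [ 0.5552 -0.0479  0.0992] 178 [ 0.555  -0.0467  0.0969] 179 [ 0.5539 -0.0407  0.0976] 180 [ 0.5537 -0.0397  0.0952] 
192 [ 6.089e-01 -1.155e-01  3.000e-04] 193 [0.5627 0.0867 0.137 ] 194 [0.5615 0.0922 0.138 ] 195 [0.5607 0.0956 0.1377] 196 [0.5599 0.0993 0.1376] 197 [0.5595 0.1013 0.1363] 198 [0.5586 0.1056 0.1366] 199 [0.559  0.1039 0.1327] 200 [0.5593 0.1026 0.129 ] 201 [0.5593 0.1026 0.1263] 202 [0.5595 0.1021 0.1231] 203 [0.5594 0.1028 0.1209] 204 [0.559  0.1046 0.1193] 205 [0.5598 0.1013 0.1141] 206 [0.5597 0.1019 0.1118] 207 [0.5591 0.1045 0.1109] 208 [0.5597 0.1021 0.1062] 209 [0.5597 0.1023 0.1036] 210 [0.5597 0.1026 0.1009] 211 [0.5585 0.1078 0.1021]
```

Depth puts the nozzle top at 0.135 and the B collar top at about 0.0975, so 36–37 mm stands out. That means it is locked.

```bash
python3 -c "
from h import *
sleep(.3); st(); print(finish_job())"
```

```text
27.02 [ 0.5568 -0.0563  0.1997] F [0.12 0.12 0.38] gap 0.0352 g 0.0
the job is handed in; nothing more can be done
None
```

I moved the nozzle from fit_a to fit_b and handed the job in at 27 s of the 54 s limit. It stands locked there with 36–37 mm out of the collar, and the peak push was about 13 N; the judge returned no result.

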